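# Vent the slurry filter: drawer home, bayonet cap held at the half-way mark

## Robot

A 6-joint arm with a two-finger parallel gripper is mounted at the origin on a cart in front of the work surface, level with it; the furniture and walls round the work are solid. World frame = base frame: x ahead of the robot, y to its left, z up, the work surface at z = 0. Lengths are in m, angles in rad, forces in N, time in s.
With the tool pointing down it reaches from about 0.425 to 0.925 m from the base axis. Payload 12.5 kg.
Tool frame: the origin (TCP) lies where the fingers leave the gripper's body, on its centre line; the fingertips stand 73 mm ahead of it and the grasp point (between the pads) lies 54 mm ahead of it; z points along the fingers, y is the direction in which the jaws open and shut (so a half turn about z gives the same grasp; the last joint's range is limited). The gripper opens to 85 mm and grips with 20 to 120 N. Pads are 22 mm wide; open, the fingers measure 114 mm over their backs; the gripper's body (76 mm by 85 mm) begins 54 mm behind the grasp point. The pads swing forward as they close: fully open they stand 13 mm farther back than shut.
Start: joints at [1.213, 0.491, 1.559, -0, 1.092, -0.106], TCP at [0.156, 0.605, 0.304] pointing down, gripper open.
Joint ranges: [-3.1, 3.1], [-0.84, 2.19], [0.05, 2.79], [-1.13, 4.28], [0.06, 2.93], [-2.69, 2.69]. Speed limits (rad/s): [2.22, 2.22, 2.79, 3.14, 3.14, 3.14].

## Interface

Orientations are given as a unit quaternion [x, y, z, w].
In Python, from plant import arm gives the robot as it stands. The module is installed in compiled form; this text tells all that it offers.
- The arm moves only by the shell command python3 -m inch 'ROWS'. ROWS is JSON, a list of rows, each a list of 7 numbers: the shift along the tool's x, y, z in cm, then the turn, a rotation vector about the tool's x, y, z in rad, then the opening, from 0 (shut) to 1 (fully open). In form: [[tx, ty, tz, wx, wy, wz, fingers], ...]. A call has 1 to 12 rows; each row shifts and turns the pose as measured when the row begins, along the tool's axes as they then stand; what a row does not reach is not made up. A row lasts 1/12 s, in which the tool goes at most 41.7 mm and 7.16 degrees, less where a joint would pass 70% of its speed; a pose out of reach is approached as far as the arm can. A call is refused whole if a number of a shift passes 4.17 or a number of a turn 0.125, either way. A call with a gripper value outside its range is refused whole. The fingers move at their own pace and stop on an object; the grip force is fixed at half the most. Time passes only in rows, so rows that do not move let the fingers close. It gives the time, the measured TCP pose, the force and the opening at its end, in the units of the state.
- arm.observe(): the state, without advancing time (a new reading comes with each control period).
- arm.get_image(name): name is "side" or "top" or "wrist"; returns the picture (384x512x3 uint8, blue, green, red); there is no depth.
- arm.camera_model(name): a dict with "camera_matrix" (3x3 intrinsics, pixels), "dist_coeffs" ([k1, k2, p1, p2, k3] as OpenCV has them; the pictures are not rectified), "T" (4x4, takes a point from camera to world coordinates); the wrist camera has in their place "hand_eye" (4x4, takes a point from camera to tool coordinates, whose origin is the TCP and whose axes are the flange's). Camera axes: x right, y down, z forward; pixel columns grow to the right and rows downward; lengths in m; the calibration is good to about 2 mm. A picture is of the moment at which its call begins: read the wrist's pose just before it. camera_model takes no time and is no camera call.
- arm.hand_in(): hands the job in, once; it reports no verdict.
The state is a dict: "time": time; "joints": joint angles; "qvel": joint speeds; "joint_torque": joint torques, N m; "eef_pos": TCP position; "eef_rot": TCP orientation; "ft_force": force on the tool from outside, world axes, zero at the start; "moment": the same for the moment, N m; "opening": finger opening in m.
Only numpy, scipy, OpenCV 4.12 (cv2) and the standard library are available. Lean on these libraries where they do the work, as an engineer would, in place of code of your own. Each camera call takes 0.05 s, during which the arm holds its last target. There are 200 camera calls.

## Task

Get the slurry filter unit ready for venting. First push its open filter drawer fully home so that it snaps into its detent; then take the bayonet cap that stands on the bench, lower it into the port on top of the unit with its lugs through the two slots, and twist it clockwise (seen from above) to the vent position half-way to the lock, where its grip bar points at the pair of raised bars, never on into the lock click. A spring turns the cap back when it is let go, so keep hold of it: finish while still gripping the cap steady in that half-way position, and do not disturb the other things on the bench.

Things in the scene. Friction and masses are not known exactly. Their poses are not given: they have to be found in the camera images.
- filter_unit: Slurry filter unit, a low white and grey case fixed to the bench, 140 (x) x 130 (y) x 77 mm high; origin at the centre of its underside. Its x axis points from the drawer front (its -x side, facing the robot) to the hose stubs at the back; z up. Only its position and yaw vary.
- port (a point): Bayonet port in the unit's deck: point on the port's axis, on its floor, 60 mm above the bench; axes as the unit's. The deck (6 mm thick) has its top 17 mm above this point. Opening: round hole 46 mm across, plus two slots 17 mm wide running out to 37 mm from the axis towards the unit's +y and -y. The cap enters with its bar along the unit's y, either way round; about 3 mm and 5 degrees of play.
- entry_mark (a point): Top of one of the two long raised bars on the deck, 56 mm from the port's axis, in line with the slots (this one on the unit's +y side, an equal one opposite). The cap's bar points at them on entry. Turning counter-clockwise from here is blocked.
- vent_mark (a point): Midway between the pair of short raised bars on the deck, 56 mm from the port's axis, 42 degrees clockwise (from above) of the +y entry mark: half-way, the vent position; an equal pair lies opposite. A flat round stud 84 degrees clockwise marks the lock.
- filter_drawer (a joint): Opening of the filter drawer in m: 0 = fully home, starts 0.030 to 0.050 open, grows as it comes out towards the unit's -x. Slides with about 1 N of friction; over the last 9 mm it must be pushed past a sprung detent (about 6 to 8 N), then it snaps home and meets a hard stop at 0.
- drawer_pull (a point): Centre of the front face of the drawer's pull tab, a bar 50 mm wide (y) x 12 mm high that stands out 18 mm from the drawer front; this point is 44 mm above the bench, moves with the drawer and lies 90 mm in front of (-x) the unit's axis when home. To close the drawer push this face along the unit's +x, e.g. with shut fingers pointing down.
- return_ring (a joint): Angle (rad) of the spring-return ring in the port, pushed round by the cap's lugs: 0 = rest, grows clockwise, about 0.11 less than the cap's turn from entry; about 0.62 at half-way (42 degrees), 1.36 at the lock. It turns the cap back with 0.03 (rest) to 0.07 N m (half-way). From 54 degrees the lugs meet the sprung lock pins, which click behind them at 84.
- vent_cap: The loose bayonet cap; origin at the centre of the underside of its hub, z up when it stands on the bench or in the port; when seated in the port the origin lies at the port point. Its two lugs and its grip bar lie along its own y axis.
- cap_mid (a point): Centre of the cap, 27 mm above its underside; upright on the bench, yaw varies. Grey, 54 mm high, 0.15 to 0.31 kg. From below: hub 40 mm across, two lugs at its foot 10 mm wide, 7 mm high, out to 33 mm from the axis; disc 88 mm across, 19 to 24 mm up; on top the grip bar 24 mm wide (x), 80 mm long (y), 24 to 54 mm up: take it across its 24 mm width from above.
- weight_1: Bystander: small knob weight, 28 mm wide, 40 mm high; origin under its centre.
- loupe: Bystander: black standing loupe, 40 x 40 x 40 mm; origin under its centre.
- dropper_0: Bystander: small brown dropper bottle with white top, 30 mm wide, 92 mm high; origin under its centre.
- dropper_1: Bystander: small brown dropper bottle with black top, 30 mm wide, 92 mm high; origin under its centre.
- hex_block: Bystander: aluminium block with upright hex keys, 36 x 60 x 82 mm; origin under its centre.
- tweezers_0: Bystander: black tweezers lying on the bench, 14 x 127 (y) x 10 mm; origin under the middle.
There are look-alikes about, which are no part of the job. There is more than one size of the filter_unit; the one meant has the size given above.

How it is judged:
By the outcome, as a careful person would: the job done as asked, in the order asked, and still so for the second after the job is handed in, while the arm keeps its last pose, push and grip.
It also fails if it takes over 54 s, if anything falls off the work surface, if the arm or the gripper's body presses on something with over 40 N, if the wrist force passes 120 N, or if a joint passes its speed limit or range.

## Working session

There is one attempt and no reset: what is moved stays moved. The work goes in short steps, Python scripts to look and compute and a shell command to move; the robot and the scene stay as the last step left them, time stands still between calls to the robot, and variables do not carry over. Pictures are saved under pics/ and viewed, about 8 in all and at most 12, crops included, and the job is handed in when it is done.

```bash
mkdir -p pics
cat > h.py <<'E'
import numpy as np, cv2
from scipy.spatial.transform import Rotation as R
from plant import arm
def cam(n,s=None):
    m=arm.camera_model(n)
    K=np.array(m["camera_matrix"]);d=np.array(m["dist_coeffs"])
    if n=="wrist":
        s=s or arm.observe()
        T=np.eye(4);T[:3,:3]=R.from_quat(s["eef_rot"]).as_matrix();T[:3,3]=s["eef_pos"]
        T=T@np.array(m["hand_eye"])
    else: T=np.array(m["T"])
    return K,d,T
def ray(c,px,z):
    K,d,T=c
    u=cv2.undistortPoints(np.array([[px]],float),K,d)[0,0]
    v=T[:3,:3]@np.array([u[0],u[1],1]);o=T[:3,3]
    return o+v*(z-o[2])/v[2]
def proj(c,P):
    K,d,T=c
    Ti=np.linalg.inv(T);P=np.atleast_2d(P)
    return cv2.projectPoints(P.astype(float),cv2.Rodrigues(Ti[:3,:3])[0],Ti[:3,3],K,d)[0][:,0]
E
python3 - <<'E'
from h import *
s=arm.observe();print(s)
for n in ("top","side"):
    cv2.imwrite(f"pics/{n}0.png",cv2.resize(arm.get_image(n),None,fx=1.5,fy=1.5,interpolation=cv2.INTER_CUBIC))
    print(n,cam(n)[2])
E
```

```text
{'time': 0.0, 'joints': array([ 1.21342703e+00,  4.91555733e-01,  1.55947171e+00,  5.06516943e-06,
        1.09165585e+00, -1.05566198e-01]), 'qvel': array([ 0.00041279, -0.00046611,  0.00283295,  0.00188236,  0.00128301,
        0.0014016 ]), 'joint_torque': array([ 1.96037261e-03, -6.18464255e+01, -2.61596006e+01, -4.51251196e-05,
        4.09587854e-03,  6.89214531e-06]), 'eef_pos': array([0.15562438, 0.60516374, 0.3033224 ]), 'eef_rot': array([ 1.25570337e-01,  9.92084569e-01, -5.30257917e-04, -1.27285924e-04]), 'ft_force': array([0.525769  , 0.57097999, 0.2822674 ]), 'moment': array([ 0.03189669, -0.03442072, -0.02270789]), 'opening': 0.08542279047181492}
top [[ 0.00430981 -0.99723928  0.07412992  0.48200625]
 [-0.99996347 -0.00375069  0.00768     0.213048  ]
 [-0.00738076 -0.07416031 -0.99721902  1.11996792]
 [ 0.          0.          0.          1.        ]]
side [[ 0.89015361 -0.29333757  0.3486827   0.25497257]
 [-0.45564915 -0.57845113  0.67659304 -0.37152327]
 [ 0.00322574 -0.76114871 -0.64856938  0.65091643]
 [ 0.          0.          0.          1.        ]]
```

View pics/top0.png

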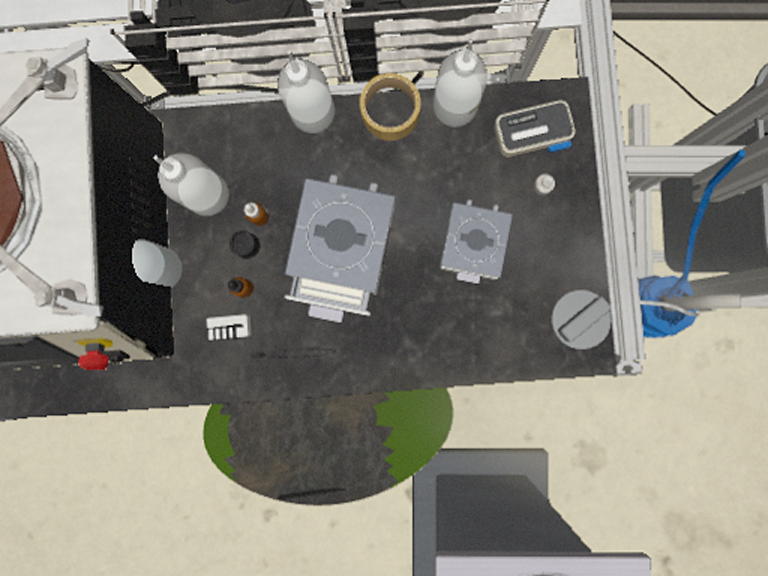

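View pics/side0.png

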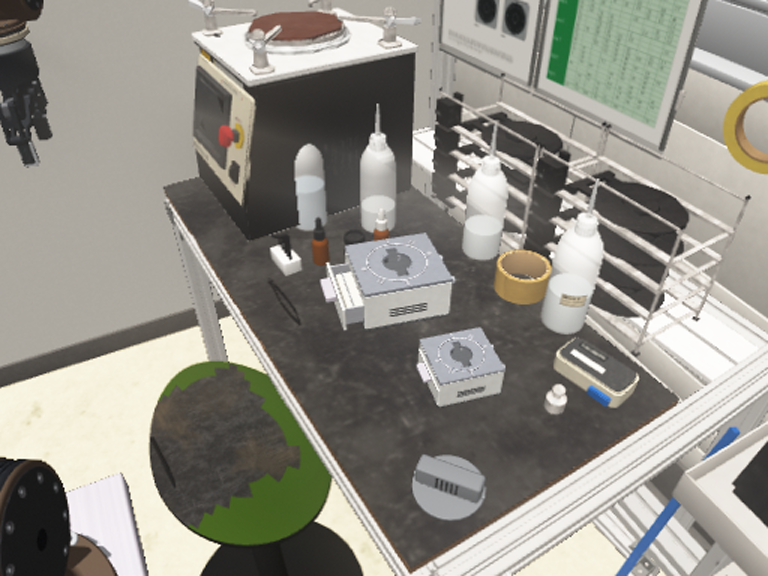

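Two filter units appear in the top view, the large one at (340,238) with its drawer open and a small one at (477,241). The cap is at (581,320). I'll enlarge the large unit and the cap and measure both units.

Run:
```python
from h import *
im=arm.get_image("top")
a=im[110:220,180:270];b=im[185:240,360:415]
a=cv2.resize(a,None,fx=5,fy=5,interpolation=cv2.INTER_CUBIC);b=cv2.resize(b,None,fx=6,fy=6,interpolation=cv2.INTER_CUBIC)
o=np.zeros((550,450+330,3),np.uint8);o[:550,:450]=a;o[:330,450:]=b
cv2.imwrite("pics/crop1.png",o)
c=cam("top")
# deck corners rough (display px/1.5)
for n,q in (("big",[(305,179),(394,194),(379,293),(287,275)]),("small",[(451,204),(512,212),(502,279),(442,268)])):
    P=np.array([ray(c,np.array(p)/1.5,.077)[:2] for p in q]);print(n,P.round(3).tolist(),[round(np.linalg.norm(P[i]-P[i-1]),3) for i in range(4)],P.mean(0))
```

```text
big [[0.699, 0.348], [0.677, 0.221], [0.536, 0.241], [0.561, 0.372]] [np.float64(0.14), np.float64(0.129), np.float64(0.143), np.float64(0.133)] [0.61811698 0.29565472]
small [[0.663, 0.139], [0.652, 0.052], [0.556, 0.067], [0.571, 0.152]] [np.float64(0.093), np.float64(0.088), np.float64(0.097), np.float64(0.086)] [0.61069254 0.10285086]
```

View pics/crop1.png

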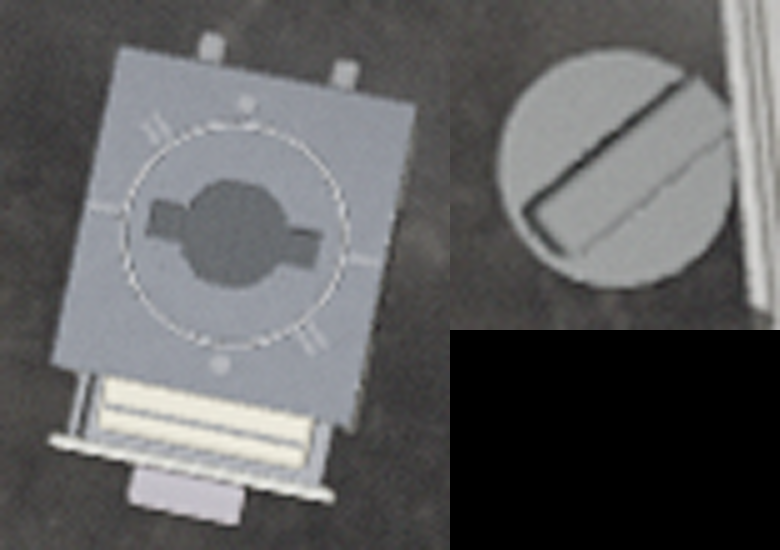

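The large unit measures 140 x 130 mm, so it is the one meant. The small one is about 95 x 87 mm. In the crop, the entry bars are at (105,211) and (362,261), the studs at (247,104) and (220,364), and the drawer tab's front edge runs from (130,502) to (238,524).

Run:
```python
from h import *
c=cam("top");s=cam("side")
A=lambda x,y:((x+.5)/5-.5+180,(y+.5)/5-.5+110)
B=lambda x,y:((x-450+.5)/6-.5+360,(y+.5)/6-.5+185)
el,er=[ray(c,A(*p),.078)[:2] for p in((105,211),(362,261))]
s1,s2=[ray(c,A(*p),.078)[:2] for p in((247,104),(220,364))]
P=(el+er+s1+s2)/4;d=el-er
yaw=np.arctan2(d[1],d[0])-np.pi/2
e=s1-s2;print("port",P,(el+er)/2,(s1+s2)/2,"yaw",np.degrees(yaw),"stud",np.degrees(np.arctan2(e[1],e[0])),np.linalg.norm(d),np.linalg.norm(e))
x=np.array([np.cos(yaw),np.sin(yaw)])
f=[ray(c,A(*p),.050)[:2] for p in((130,502),(238,524))];F=np.mean(f,0)
print("pull",F,"open",(P-F)@x-.09,"lat",(F-P)@np.array([-x[1],x[0]]))
C=ray(c,B(617,168),.024);print("cap top",C)
print("cap side",ray(s,(np.array([449,487])+.5)/1.5-.5,.024))
g=ray(c,B(690,78),.054)-ray(c,B(525,210),.054);print("bar",np.degrees(np.arctan2(g[1],g[0])))
o=arm.observe();print(R.from_quat(o['eef_rot']).as_matrix().round(3))
print(arm.camera_model("wrist")["hand_eye"])
```

```text
port [0.6182338  0.29812651] [0.61769979 0.29816678] [0.61876781 0.29808624] yaw -10.876526402904412 stud -5.332318470493367 0.1119844232969903 0.11227880148275442
pull [0.50002752 0.3207458 ] open 0.030350941093436057 lat -9.174970322404356e-05
cap top [ 0.50116552 -0.05681529  0.024     ]
cap side [ 0.5022476  -0.05823793  0.024     ]
bar -51.52636025905604
[[-0.968  0.249 -0.   ]
 [ 0.249  0.968 -0.001]
 [ 0.    -0.001 -1.   ]]
[[ 8.00912217e-04 -9.55647520e-01 -2.94511760e-01  7.52045283e-02]
 [ 9.99999556e-01  6.18983830e-04  7.10944444e-04  7.71317727e-04]
 [-4.97114277e-04 -2.94512198e-01  9.55647591e-01 -6.96838341e-02]
 [ 0.00000000e+00  0.00000000e+00  0.00000000e+00  1.00000000e+00]]
```

```bash
cat >> h.py <<'E'
def go(p,jaw):
    "remaining shift (cm, tool axes) and turn about tool z to reach TCP p with jaw yaw deg"
    o=arm.observe();r=R.from_quat(o['eef_rot']);M=r.as_matrix()
    y=np.array([np.cos(np.radians(jaw)),np.sin(np.radians(jaw)),0]);z=np.array([0,0,-1.]);T=np.c_[np.cross(y,z),y,z]
    print("t",round(o['time'],2),"pos",o['eef_pos'].round(4),"jaw",np.degrees(np.arctan2(M[1,1],M[0,1])).round(2),"F",o['ft_force'].round(1),"M",o['moment'].round(2),"open",round(o['opening'],4))
    print("shift",(100*M.T@(np.array(p)-o['eef_pos'])).round(2),"turn",(r.inv()*R.from_matrix(T)).as_rotvec().round(3))
E
python3 -c "
from h import *
go([.451,.330,.2],79)"
```

```text
t 0.15 pos [0.1556 0.6052 0.3035] jaw 75.57 F [ 1.  -0.3  0.8] M [-0.05  0.01  0.04] open 0.0856
shift [-35.46 -19.28  10.36] turn [-0.001 -0.    -0.06 ]
```

```bash
python3 -m inch '[[-3,-1.6,0.9,0,0,-0.005,0],[-3,-1.6,0.9,0,0,-0.005,0],[-3,-1.6,0.9,0,0,-0.005,0],[-3,-1.6,0.9,0,0,-0.005,0],[-3,-1.6,0.9,0,0,-0.005,0],[-3,-1.6,0.9,0,0,-0.005,0],[-3,-1.6,0.9,0,0,-0.005,0],[-3,-1.6,0.9,0,0,-0.005,0],[-3,-1.6,0.9,0,0,-0.005,0],[-3,-1.6,0.9,0,0,-0.005,0],[-3,-1.6,0.9,0,0,-0.005,0],[0,0,0,0,0,0,0]]'; python3 -c "
from h import *
go([.451,.330,.2],79)"
```

```text
time: 1.15
eef_pos: [0.448, 0.3501, 0.1982]
eef_rot: [0.093, 0.996, 0.0, -0.001]
ft_force: [-0.5, -0.3, -1.2]
opening: 0.0001
t 1.15 pos [0.448  0.3501 0.1982] jaw 79.27 F [-0.5 -0.3 -1.2] M [-0.02  0.05 -0.02] open 0.0001
shift [-0.67 -1.92 -0.19] turn [ 0.    -0.002  0.005]
```

```bash
python3 -m inch '[[0,-1,2,0,0,0,0],[0,-0.95,2,0,0,0,0],[0,0,2,0,0,0,0],[0,0,2,0,0,0,0],[0,0,1.3,0,0,0,0],[0,0,0,0,0,0,0]]'
python3 - <<'E'
from h import *
go([.451,.330,.106],79)
cv2.imwrite("pics/w1.png",np.hstack([arm.get_image("wrist"),arm.get_image("side")[100:240,180:320].repeat(2,0).repeat(2,1)[:384] if 0 else cv2.resize(arm.get_image("side")[80:272,150:294],(288,384))]))
E
```

```text
time: 1.65
eef_pos: [0.4464, 0.3281, 0.1012]
eef_rot: [0.096, 0.995, 0.001, -0.0]
ft_force: [0.1, 0.6, 0.2]
opening: -0.0001
t 1.65 pos [0.4464 0.3281 0.1012] jaw 78.93 F [0.1 0.6 0.2] M [-0.   -0.02  0.03] open -0.0001
shift [-0.42  0.28 -0.48] turn [ 0.001 -0.001 -0.001]
```

View pics/w1.png

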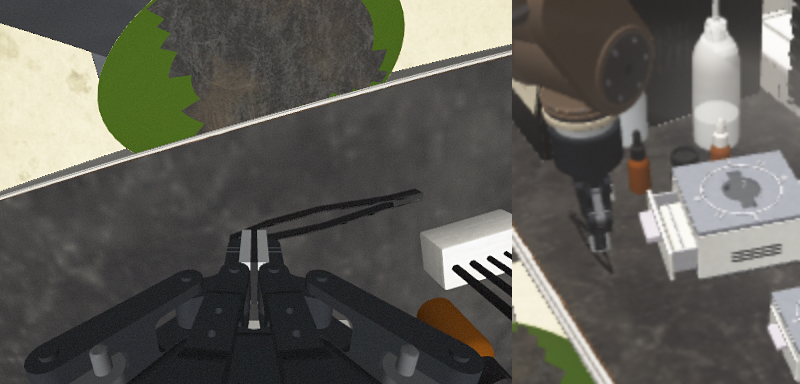

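```bash
python3 -m inch '[[-1,0.3,-0.5,0,0,0,0],[-1.5,0,0,0,0,0,0],[-1,0,0,0,0,0,0],[-0.6,0,0,0,0,0,0],[-0.6,0,0,0,0,0,0],[-0.6,0,0,0,0,0,0],[-0.6,0,0,0,0,0,0]]';  python3 -c "
from h import *
go([.6182-.982*.101,.298+.191*.101,.106],79)"
```

```text
time: 2.33
eef_pos: [0.5094, 0.3204, 0.1127]
eef_rot: [0.096, 0.995, 0.002, 0.002]
ft_force: [-1.8, 0.4, -0.8]
opening: -0.0001
t 2.33 pos [0.5094 0.3204 0.1127] jaw 79.02 F [-1.8  0.4 -0.8] M [0.17 0.27 0.03] open -0.0001
shift [-1.   -0.12  0.67] turn [0.005 0.004 0.   ]
```

```bash
python3 -m inch '[[0,0,0.5,0,0,0,0],[0,0,0.2,0,0,0,0],[-0.5,0,0,0,0,0,0],[-0.5,0,0,0,0,0,0],[-0.5,0,0,0,0,0,0],[-0.5,0,0,0,0,0,0]]';  python3 -c "
from h import *
go([.6182-.982*.101,.298+.191*.101,.106],79)"
```

```text
time: 2.83
eef_pos: [0.5206, 0.3177, 0.1044]
eef_rot: [0.096, 0.995, -0.0, -0.009]
ft_force: [-37.7, 17.7, 27.9]
opening: 0.0
t 2.83 pos [0.5206 0.3177 0.1044] jaw 78.97 F [-37.7  17.7  27.9] M [2.77 5.98 0.08] open 0.0
shift [ 0.15 -0.07 -0.16] turn [-0.002 -0.018 -0.001]
```

The wrist reads 38 N at the expected home position, so I'll back off and check with a picture.

```bash
python3 -m inch '[[0.6,0,0,0,0,0,0],[1.5,0,0,0,0,0,0],[2,0,-1,0,0,0,0],[2,0,-3,0,0,0,0.5],[0,0,-3.5,0,0,0,1],[0,0,-3.5,0,0,0,1],[0,0,-1,0,0,0,1]]';  python3 - <<'E'
from h import *
go([.50,-.057,.25],38.5)
a=cv2.resize(arm.get_image("side")[140:240,200:320],(480,400),interpolation=cv2.INTER_CUBIC)
b=cv2.resize(arm.get_image("top")[110:240,180:270],(277,400),interpolation=cv2.INTER_CUBIC)
cv2.imwrite("pics/d.png",np.hstack([a,b]))
E
```

```text
time: 3.42
eef_pos: [0.4585, 0.3303, 0.2254]
eef_rot: [0.095, 0.995, -0.003, -0.013]
ft_force: [0.1, 0.8, -0.1]
opening: 0.0484
t 3.42 pos [0.4585 0.3303 0.2254] jaw 79.12 F [ 0.1  0.8 -0.1] M [ 0.03 -0.03 -0.03] open 0.0484
shift [-11.33 -37.27  -2.44] turn [-0.017 -0.021  0.709]
```

View pics/d.png

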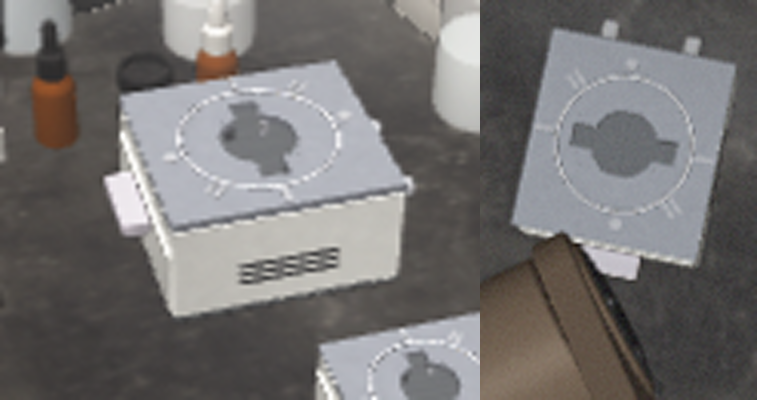

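The drawer is home: its front is flush and only the tab shows. Next I'll move to the cap.

```bash
python3 -m inch '[[-1,-3.3,-0.2,-0.017,-0.02,0,1],[-1,-3.3,-0.2,0,0,0,1],[-1,-3.3,-0.2,0,0,0,1],[-1,-3.3,-0.2,0,0,0,1],[-1,-3.3,-0.2,0,0,0,1],[-1,-3.3,-0.2,0,0,0,1],[-1,-3.3,-0.2,0,0,0,1],[-1,-3.3,-0.2,0,0,0,1],[-1,-3.3,-0.2,0,0,0,1],[-1,-3.3,-0.2,0,0,0,1],[-1,-3,0,0,0,0,1],[0,0,0,0,0,0,1]]'; python3 -m inch '[[0,0,0,0,0,0.118,1],[0,0,0,0,0,0.118,1],[0,0,0,0,0,0.118,1],[0,0,0,0,0,0.118,1],[0,0,0,0,0,0.118,1],[0,0,0,0,0,0.118,1],[0,0,0,0,0,0,1]]'
python3 - <<'E'
from h import *
go([.5015,-.0575,.25],38.5)
c=cam("wrist");im=arm.get_image("wrist");np.save("pics/c.npy",c[2])
cv2.imwrite("pics/w2.png",cv2.resize(im,None,fx=1.5,fy=1.5))
print(proj(c,[[.5015,-.0575,.024],[.5015,-.0575,.054]])*1.5)
E
```

```text
time: 4.52
eef_pos: [0.4989, -0.061, 0.2272]
eef_rot: [0.092, 0.996, 0.004, -0.007]
ft_force: [-0.6, -0.5, -0.2]
opening: 0.0851
time: 5.1
eef_pos: [0.4973, -0.0635, 0.2182]
eef_rot: [0.449, 0.893, -0.001, -0.013]
ft_force: [-0.2, -0.8, 0.2]
opening: 0.0855
t 5.1 pos [ 0.4973 -0.0635  0.2182] jaw 36.61 F [-0.2 -0.8  0.2] M [-0.    0.01  0.03] open 0.0855
shift [ 0.31  0.65 -3.19] turn [-0.013 -0.024 -0.033]
[[393.68654088 283.12963538]
 [394.60627411 296.31669728]]
```

View pics/w2.png

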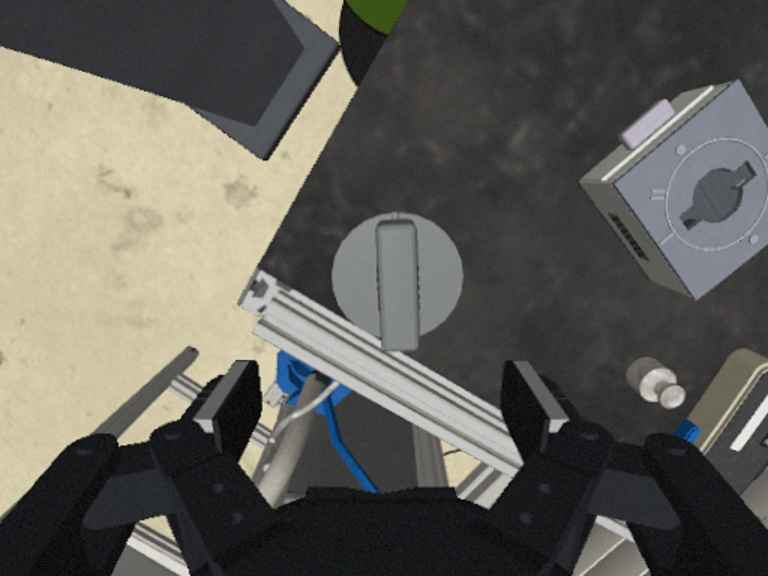

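Run:
```python
from h import *
c=cam("wrist");t=cam("top");s=cam("side")
P=ray(c,(398.5/1.5,287/1.5),.054);Q=ray(c,(398/1.5,277/1.5),.024)
g=ray(c,(400.5/1.5,350/1.5),.054)-ray(c,(397/1.5,220/1.5),.054)
print("bar",P,"disc",Q,"yaw",np.degrees(np.arctan2(g[1],g[0])),np.linalg.norm(g))
for z in(-.02,0,.02,.04,.06,.1):
    X=ray(t,(617/1.5,374/1.5),z); print(z,X,"wrist",proj(c,X)*1.5,"side",proj(s,X)*1.5)
```

```text
bar [ 0.49967004 -0.05145224  0.054     ] disc [ 0.50105105 -0.05233883  0.024     ] yaw -50.77226739280753 0.07962119840388247
-0.02 [ 0.4177941  -0.12141862 -0.02      ] wrist [[256.20339663 268.8178172 ]] side [[410.70637299 581.36022894]]
0 [ 0.41892066 -0.11555062  0.        ] wrist [[253.52929425 269.71927787]] side [[409.64591916 568.55758046]]
0.02 [ 0.42004722 -0.10968262  0.02      ] wrist [[250.46522585 270.75261711]] side [[408.54985016 555.32793918]]
0.04 [ 0.42117378 -0.10381462  0.04      ] wrist [[246.91926712 271.94903011]] side [[407.4167965 541.6549969]]
0.06 [ 0.42230034 -0.09794662  0.06      ] wrist [[242.76817465 273.35038139]] side [[406.2453391 527.521864 ]]
0.1 [ 0.42455346 -0.08621062  0.1       ] wrist [[231.90472498 277.02166467]] side [[403.78128863 497.80456658]]
```

```bash
python3 -c "
from h import *
go([.501,-.0545,.165],38.9)"
```

```text
t 5.15 pos [ 0.4972 -0.0635  0.2181] jaw 37.01 F [-0.5  0.4 -0.2] M [ 0.   -0.04  0.01] open 0.0849
shift [0.36 0.91 5.31] turn [-0.013 -0.024 -0.033]
```

```bash
python3 -m inch '[[0.2,0.5,0,-0.013,-0.024,-0.033,1],[0.15,0.4,1.8,0,0,0,1],[0,0,1.8,0,0,0,1],[0,0,1.5,0,0,0,1],[0,0,0,0,0,0,1]]'
python3 - <<'E'
from h import *
go([.501,-.0545,.165],38.9)
c=cam("wrist");im=arm.get_image("wrist")
cv2.imwrite("pics/w3.png",cv2.resize(im,None,fx=1.5,fy=1.5))
for x in([.501,-.0545],[.5003,-.052],[.5017,-.0575]):print(proj(c,[x+[.024],x+[.054]])*1.5)
E
```

```text
time: 5.57
eef_pos: [0.5023, -0.0541, 0.1634]
eef_rot: [0.419, 0.908, 0.0, 0.001]
ft_force: [-1.8, -0.3, -0.2]
opening: 0.0852
t 5.57 pos [ 0.5023 -0.0541  0.1634] jaw 40.42 F [-1.8 -0.3 -0.2] M [ 0.01 -0.03 -0.  ] open 0.0852
shift [ 0.05 -0.13 -0.16] turn [0.001 0.001 0.027]
[[376.60243256 306.80574929]
 [376.10754351 328.62071961]]
[[378.63520195 302.64189517]
 [378.44000036 323.92138648]]
[[373.9810042  311.6083528 ]
 [373.10289106 334.03404818]]
```

View pics/w3.png

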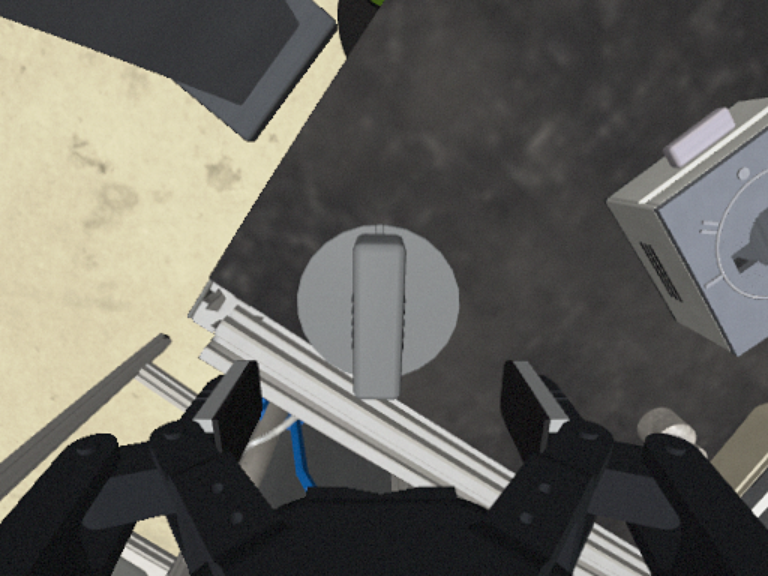

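Run:
```python
from h import *
c=cam("wrist");r=lambda x,y:ray(c,(x/1.5,y/1.5),.054)
g=r(377,397)-r(380.5,243);print(np.degrees(np.arctan2(g[1],g[0])),np.linalg.norm(g),(r(377,397)+r(380.5,240))/2)
go([.5003,-.052,.100],39)
```

```text
-50.84022815047945 0.07738980432425742 [ 0.50087413 -0.05216545  0.054     ]
t 5.62 pos [ 0.5026 -0.0541  0.1645] jaw 40.4 F [ 0.2 -0.2  0.2] M [-0.02  0.   -0.  ] open 0.0855
shift [ 0.32 -0.04  6.44] turn [0.001 0.002 0.024]
```

```bash
python3 -m inch '[[0.3,0,1.5,0,0,0.024,1],[0,0,1.5,0,0,0,1],[0,0,1.5,0,0,0,1],[0,0,1,0,0,0,1],[0,0,0.4,0,0,0,1],[0,0,0,0,0,0,1],[0,0,0,0,0,0,1]]'; python3 -c "
from h import *
go([.5006,-.052,.100],39)"
```

```text
time: 6.2
eef_pos: [0.5027, -0.052, 0.107]
eef_rot: [0.424, 0.905, 0.001, 0.003]
ft_force: [-0.2, 0.4, 0.5]
opening: 0.0851
t 6.2 pos [ 0.5027 -0.052   0.107 ] jaw 39.78 F [-0.2  0.4  0.5] M [-0.   -0.04 -0.07] open 0.0851
shift [ 0.14 -0.17  0.7 ] turn [0.004 0.006 0.014]
```

```bash
python3 -m inch '[[0.1,-0.15,0.4,0.004,0.006,0.014,1],[0,0,0.3,0,0,0,0.6],[0,0,0,0,0,0,0.4],[0,0,0,0,0,0,0],[0,0,0,0,0,0,0],[0,0,0,0,0,0,0],[0,0,0,0,0,0,0],[0,0,0,0,0,0,0]]'; python3 -c "
from h import *
go([.5003,-.052,.100],39)"
```

```text
time: 6.87
eef_pos: [0.5015, -0.0525, 0.1019]
eef_rot: [0.431, 0.902, 0.0, 0.001]
ft_force: [0.3, -0.3, -2.8]
opening: 0.0229
t 6.87 pos [ 0.5015 -0.0525  0.1019] jaw 38.95 F [ 0.3 -0.3 -2.8] M [ 0.   -0.03  0.03] open 0.0229
shift [ 0.11 -0.06  0.19] turn [ 0.002  0.002 -0.001]
```

```bash
python3 -m inch '[[0,0,-1,0,0,0,0],[0,0,-2.5,0,0,0,0],[0,0,-3,0,0,0,0],[0,0,-3,0,0,0,0],[0,0,-3,0,0,0,0],[0,0,-1.5,0,0,0,0],[0,0,-1,0,0,0,0],[0,0,0,0,0,0,0]]'; python3 -c "
from h import *
go([.6182,.298,.25],-11)"
```

```text
time: 7.53
eef_pos: [0.4995, -0.052, 0.2616]
eef_rot: [0.431, 0.902, -0.0, -0.001]
ft_force: [0.6, 0.1, -3.0]
opening: 0.0229
t 7.53 pos [ 0.4995 -0.052   0.2616] jaw 38.96 F [ 0.6  0.1 -3. ] M [ 0.   -0.04  0.  ] open 0.0229
shift [19.75 31.24  1.16] turn [-0.002 -0.001  0.872]
```

```bash
python3 -m inch '[[1,1.6,0,0,0,0,0],[2,3.1,0,0,0,0,0],[2,3.1,0,0,0,0,0],[2,3.1,0,0,0,0,0],[2,3.1,0,0,0,0,0],[2,3.1,0,0,0,0,0],[2,3.1,0,0,0,0,0],[2,3.1,0,0,0,0,0],[2,3.1,0,0,0,0,0],[1.5,2.3,0,0,0,0,0],[1,1.6,0,0,0,0,0],[0,0,0,0,0,0,0]]' | head -2;  python3 -m inch '[[0,0,0,0,0,0.06,0],[0,0,0,0,0,0.11,0],[0,0,0,0,0,0.11,0],[0,0,0,0,0,0.11,0],[0,0,0,0,0,0.11,0],[0,0,0,0,0,0.11,0],[0,0,0,0,0,0.11,0],[0,0,0,0,0,0.08,0],[0,0,0,0,0,0.04,0],[0,0,0,0,0,0,0],[0,0,0,0,0,0,0]]'
python3 - <<'E'
from h import *
go([.6182,.298,.22],-11)
c=cam("wrist");im=arm.get_image("wrist")
cv2.imwrite("pics/w4.png",cv2.resize(im,None,fx=1.5,fy=1.5))
for h in ((56,0),(-56,0)):
    pass
E
```

```text
time: 8.53
eef_pos: [0.6129, 0.3058, 0.2543]
time: 9.45
eef_pos: [0.6078, 0.3015, 0.243]
eef_rot: [0.775, 0.631, -0.016, -0.006]
ft_force: [0.3, -0.8, -3.4]
opening: 0.0229
t 9.45 pos [0.6078 0.3015 0.243 ] jaw -11.71 F [ 0.3 -0.8 -3.4] M [ 0.02 -0.05 -0.04] open 0.0229
shift [-0.1   1.16  2.27] turn [-0.03   0.017 -0.012]
```

View pics/w4.png

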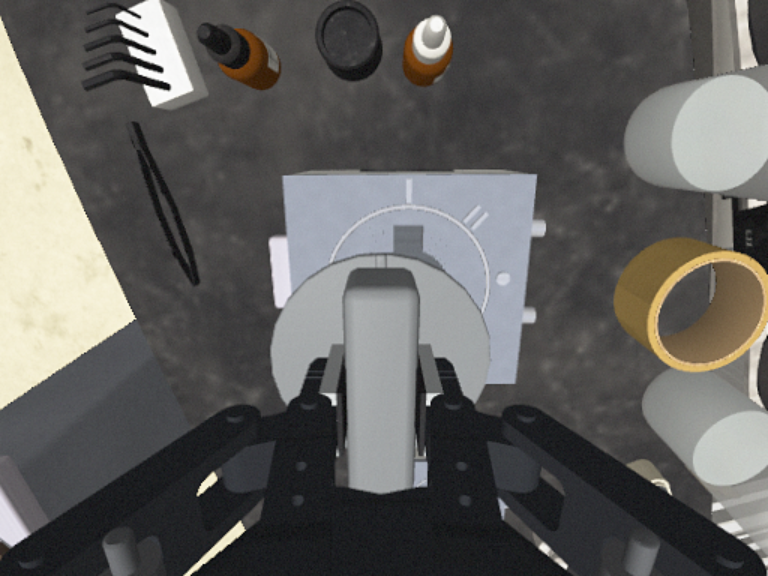

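Along the +y side of the deck I read the entry bar at (409,191), the vent pair at (476,217) and the stud at (503,279). The held cap disc spans columns 271 to 490.

Run:
```python
from h import *
c=cam("wrist");o=arm.observe()
W=np.array([ray(c,(np.array(p)+.5)/1.5-.5,.078)[:2] for p in((409,191),(476,217),(503,279))])
a=np.radians([0,42,84]);L=.056*np.c_[np.sin(a),np.cos(a)]
A=W-W.mean(0);B=L-L.mean(0)
th=np.arctan2((B[:,0]*A[:,1]-B[:,1]*A[:,0]).sum(),(B*A).sum())
Rm=np.array([[np.cos(th),-np.sin(th)],[np.sin(th),np.cos(th)]])
print("port",W.mean(0)-Rm@L.mean(0),"yaw",np.degrees(th),"res",((A-(Rm@B.T).T)*1e3).round(1).tolist())
d=W[2]-W[0];print("dist",np.linalg.norm(d),"exp",2*.056*np.sin(a[1]))
# predicted disc edge in tool frame
M=R.from_quat(o['eef_rot']).as_matrix()
q=np.linspace(0,2*np.pi,360);
for off in (0,):
    pts=np.c_[.044*np.cos(q),.044*np.sin(q)+off,np.full(360,.1019-.024)]
    u=proj(c,pts@M.T+o['eef_pos'])*1.5
    print("disc pred L,R,top",u[:,0].min(),u[:,0].max(),u[:,1].min(),"meas 271 490 254")
b=np.array([[.04,0,.1019-.054],[.04,0,.1019-.0525],[.02,0,.1019-.054]]);print(proj(c,b@M.T+o['eef_pos'])*1.5)
```

```text
port [0.61879149 0.30056037] yaw -11.437867207628376 res [[-0.1, -0.0], [0.1, 0.2], [-0.0, -0.2]]
dist 0.07511583336941142 exp 0.07494262791219213
disc pred L,R,top 268.91194625684466 491.9134422277433 252.2466225531996 meas 271 490 254
[[380.55606569 286.9154697 ]
 [380.55312911 285.45617107]
 [380.50103999 348.47941554]]
```

```bash
python3 -c "
from h import *
go([.6187,.300,.20],-11.3)"
```

```text
t 9.5 pos [0.6078 0.3015 0.243 ] jaw -11.7 F [ 0.2  1.3 -2.3] M [ 0.05 -0.06  0.04] open 0.0229
shift [0.14 1.23 4.26] turn [-0.03   0.017 -0.007]
```

```bash
python3 -m inch '[[0.1,0.6,0.5,-0.03,0.017,-0.007,0],[0,0.5,1.2,0,0,0,0],[0,0.1,1.2,0,0,0,0],[0,0,0.8,0,0,0,0],[0,0,0,0,0,0,0],[0,0,0,0,0,0,0]]'
python3 - <<'E'
from h import *
go([.6187,.300,.190],-11.3)
cv2.imwrite("pics/w5.png",cv2.resize(arm.get_image("wrist")[80:384,130:400],None,fx=2,fy=1.95))
E
```

```text
time: 10.0
eef_pos: [0.6193, 0.2989, 0.2008]
eef_rot: [0.772, 0.636, -0.002, -0.001]
ft_force: [0.3, -0.9, -2.7]
opening: 0.0227
t 10.0 pos [0.6193 0.2989 0.2008] jaw -11.02 F [ 0.3 -0.9 -2.7] M [-0.01 -0.02  0.01] open 0.0227
shift [ 0.1  -0.08  1.08] turn [-0.004  0.003  0.005]
```

```bash
python3 -m inch '[[0.1,-0.08,0.7,-0.004,0.003,0.005,0],[0,0,0.7,0,0,0,0],[0,0,0.3,0,0,0,0],[0,0,0,0,0,0,0]]'; python3 -c "
from h import *
go([.6187,.300,.162],-11.3)"
```

```text
time: 10.38
eef_pos: [0.6185, 0.3005, 0.1829]
eef_rot: [0.773, 0.634, 0.001, -0.0]
ft_force: [0.8, 0.7, -2.9]
opening: 0.0231
t 10.38 pos [0.6185 0.3005 0.1829] jaw -11.31 F [ 0.8  0.7 -2.9] M [-0.01 -0.05 -0.03] open 0.0231
shift [-0.05  0.03  2.09] turn [ 0.001 -0.001 -0.   ]
```

```bash
python3 -m inch '[[-0.03,0.03,0.5,0,0,0,0],[0,0,0.5,0,0,0,0],[0,0,0.3,0,0,0,0],[0,0,0,0,0,0,0]]'; python3 -c "
from h import *
go([.6187,.300,.162],-11.3)"
```

```text
time: 10.72
eef_pos: [0.6188, 0.3003, 0.1688]
eef_rot: [0.773, 0.634, 0.001, 0.0]
ft_force: [0.2, -0.6, -3.2]
opening: 0.023
t 10.72 pos [0.6188 0.3003 0.1688] jaw -11.29 F [ 0.2 -0.6 -3.2] M [0.07 0.01 0.  ] open 0.023
shift [-0.03 -0.01  0.68] turn [ 0.001 -0.001  0.   ]
```

Base is at 67 mm, 10 mm below the deck top, with no contact, so it is inside the slots. I'll continue down to the floor.

```bash
python3 -m inch '[[0,0,0.3,0,0,0,0],[0,0,0.3,0,0,0,0],[0,0,0.15,0,0,0,0],[0,0,0,0,0,0,0]]'; python3 -c "
from h import *
go([.6187,.300,.162],-11.3)"
```

```text
time: 11.05
eef_pos: [0.6191, 0.3006, 0.1622]
eef_rot: [0.773, 0.634, 0.002, 0.0]
ft_force: [-0.6, 0.0, -2.6]
opening: 0.0228
t 11.05 pos [0.6191 0.3006 0.1622] jaw -11.29 F [-0.6  0.  -2.6] M [ 0.03 -0.04 -0.03] open 0.0228
shift [-0.06 -0.03  0.02] turn [ 0.003 -0.002  0.   ]
```

```bash
python3 -m inch '[[0,0,0.12,0,0,0,0],[0,0,0.1,0,0,0,0],[0,0,0,0,0,0,0]]'; python3 -c "
from h import *
go([.6187,.300,.162],-11.3)"
```

```text
time: 11.3
eef_pos: [0.6191, 0.3007, 0.1623]
eef_rot: [0.773, 0.634, 0.003, 0.001]
ft_force: [-0.4, 1.0, -2.2]
opening: 0.0227
t 11.3 pos [0.6191 0.3007 0.1623] jaw -11.28 F [-0.4  1.  -2.2] M [ 0.01 -0.01  0.01] open 0.0227
shift [-0.08 -0.03  0.03] turn [ 0.004 -0.003  0.   ]
```

```bash
python3 -m inch '[[0,0,0,0,0,0.05,0],[0,0,0,0,0,0.08,0],[0,0,0,0,0,0.08,0],[0,0,0,0,0,0.08,0],[0,0,0,0,0,0.05,0],[0,0,0,0,0,0,0]]'; python3 -c "
from h import *
go([.6189,.3004,.162],-53.3)"
```

```text
time: 11.8
eef_pos: [0.6192, 0.3008, 0.1621]
eef_rot: [0.873, 0.488, 0.003, 0.0]
ft_force: [-1.3, 1.1, 0.2]
opening: 0.0228
t 11.8 pos [0.6192 0.3008 0.1621] jaw -31.64 F [-1.3  1.1  0.2] M [0.03 0.38 0.07] open 0.0228
shift [-0.05  0.    0.01] turn [ 0.002 -0.005  0.378]
```

```bash
python3 -m inch '[[0,0,0,0,0,0.06,0],[0,0,0,0,0,0.08,0],[0,0,0,0,0,0.08,0],[0,0,0,0,0,0.06,0],[0,0,0,0,0,0.04,0],[0,0,0,0,0,0,0],[0,0,0,0,0,0,0]]'; python3 -c "
from h import *
go([.6189,.3004,.162],-53.3)"
```

```text
time: 12.38
eef_pos: [0.6194, 0.3006, 0.1621]
eef_rot: [0.94, 0.342, 0.003, 0.0]
ft_force: [-0.5, -0.3, 0.1]
opening: 0.0229
t 12.38 pos [0.6194 0.3006 0.1621] jaw -49.98 F [-0.5 -0.3  0.1] M [-0.03  0.26  0.  ] open 0.0229
shift [-0.05 -0.02  0.01] turn [ 0.002 -0.006  0.058]
```

```bash
python3 -m inch '[[0,0,0,0,0,0.04,0],[0,0,0,0,0,0.025,0],[0,0,0,0,0,0,0],[0,0,0,0,0,0,0]]'
python3 - <<'E'
from h import *
go([.6189,.3004,.162],-53.3)
a=cv2.resize(arm.get_image("side")[135:225,210:310],(444,400),interpolation=cv2.INTER_CUBIC)
b=cv2.resize(arm.get_image("wrist")[0:384,100:440],(354,400),interpolation=cv2.INTER_AREA)
cv2.imwrite("pics/f.png",np.hstack([a,b]))
E
```

```text
time: 12.72
eef_pos: [0.6195, 0.3005, 0.1621]
eef_rot: [0.949, 0.314, 0.003, 0.0]
ft_force: [-1.0, -0.2, -0.5]
opening: 0.0228
t 12.72 pos [0.6195 0.3005 0.1621] jaw -53.37 F [-1.  -0.2 -0.5] M [-0.13  0.19  0.03] open 0.0228
shift [-0.05 -0.03  0.01] turn [ 0.002 -0.006 -0.001]
```

View pics/f.png

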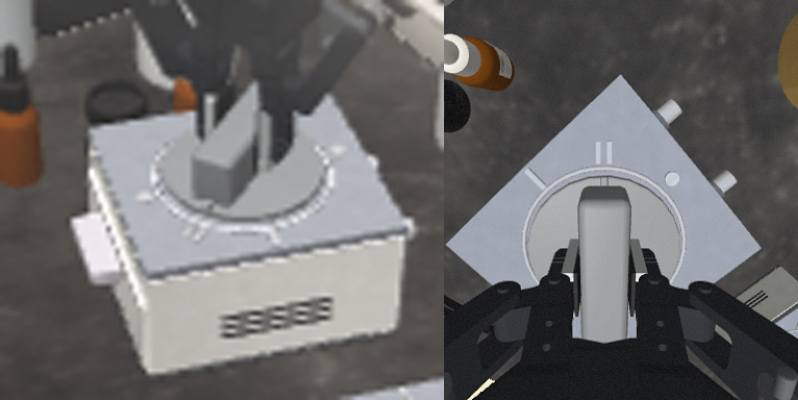

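The disc sits inside the ring, and the grip bar (column 605) points at the vent pair (column 604). The drawer is still home. Handing in.

```bash
python3 -c "
from h import *
go([.6189,.3004,.162],-53.3)
print(arm.hand_in())"
```

```text
t 12.82 pos [0.6194 0.3005 0.162 ] jaw -53.39 F [-1.  -0.7  0.2] M [-0.05  0.22  0.02] open 0.023
shift [-0.05 -0.03  0.  ] turn [ 0.002 -0.006 -0.002]
the job is handed in; nothing more can be done
None
```

The filter unit is ready for venting and the job is handed in at 12.8 s of the 54 s allowed; no verdict was reported.

- **Drawer:** I pushed it in with shut fingers until it met the hard stop. I read 38 N in x, 18 N in y and 28 N in z there, about 50 N in all. Pictures then and at the end show it flush and home.
- **Cap:** I took it across its grip bar and lowered it through the slots to the port floor without snagging. I then turned it 42° clockwise, well short of the 54° where the lock pins begin.
- **Last check:** Still gripped, the tool measured 42.1° of turn from entry, and the bar points at the vent pair to within about a pixel. The wrist force was about 1 N and the grip opening a steady 23 mm.
- **Bystanders:** I felt no contact with any of them and saw none disturbed, but I took no final picture of the whole bench.

Two measurements disagreed by 3 to 5 mm: the top and wrist cameras' positions for the cap and for the port. I used the close-up wrist values, and the grasp and fit bore them out.

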